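Tap the optic mount central on the rotation stage

ROBOT

A 6-joint arm with a two-finger parallel gripper is mounted at the origin on the work surface. World frame = base frame: x ahead of the robot, y to its left, z up, the work surface at z = 0. Lengths are in m, angles in rad, forces in N, time in s.
With the tool pointing down it reaches from about 0.275 to 0.825 m from the base axis. Payload 5.2 kg.
Tool frame: the origin (TCP) lies at the very end of the fingers, on their centre line; the grasp point (between the pads) lies 19 mm behind it; x points along the fingers, y is the direction in which the jaws open and shut, and the axes are right-handed (so a half turn about x gives the same grasp; the last joint's range is limited). The gripper opens to 93 mm and grips with 3 to 60 N. Pads are 15 mm wide; open, the fingers measure 128 mm over their backs; the gripper's body (75 mm by 188 mm) begins 65 mm behind the grasp point.
Start: joints at [0.931, 0.259, 1.535, -0, 1.348, -0.203], TCP at [0.233, 0.498, 0.219] pointing down, gripper open.
Joint ranges: [-3.14, 3.14], [-0.91, 2.08], [0.19, 2.58], [-1.22, 4.36], [0.22, 2.71], [-3.12, 3.12]. Speed limits (rad/s): [2.57, 2.57, 3.14, 3.14, 3.14, 3.14].

INTERFACE

Orientations are given as a unit quaternion [x, y, z, w].
In Python, from station import manip gives the robot as it stands.
- The arm moves only by the tool jog_arm, never from a script. Its argument "commands" is a list of rows, each a list of 3 entries, a list of its own where there are three numbers: the turn, a rotation vector about the tool's x, y, z as a fraction of full scale, then the shift along the tool's x, y, z as a fraction of full scale, then the opening, from 0 (shut) to 1 (fully open). A call has 1 to 20 rows; each row shifts and turns the pose as measured when the row begins, along the tool's axes as they then stand; what a row does not reach is not made up. Full scale, the value 1, is 2 cm for a shift and 0.12 rad for a turn. A row lasts 1/12 s, in which the tool goes at most 41.7 mm and 7.16 degrees, less where a joint would pass 70% of its speed; a pose out of reach is approached as far as the arm can. A call with a number of a shift or a turn outside -1 to 1 is refused whole. A call with a gripper value outside its range is refused whole. The fingers move at their own pace and stop on an object; "force" is the grip in N (left out, the last holds). Time passes only in rows, so rows that do not move let the fingers close. It gives the time, the measured TCP pose, the force and the opening at its end, in the units of the state.
- manip.read_state(): the state, without advancing time (a new reading comes with each control period).
- manip.grab_frame(name): name is "scene" or "top"; returns (picture, depth): 480x640x3 uint8, red, green, blue; 480x640 float32, m along the optical axis (not along the pixel's ray), 0 where there is no reading.
- manip.camera_model(name): a dict with "mtx" (3x3 intrinsics, pixels), "camera_from_world" (4x4, takes a point from world to camera coordinates). Camera axes: x right, y up, looking along -z (the intrinsics and any distortion apply to the point x, -y, -z); pixel columns grow to the right and rows downward; lengths in m; the calibration is good to about 2 mm. A picture is of the moment at which its call begins. camera_model takes no time and is no camera call.
- manip.hand_in(): hands the job in, once; it reports no verdict.
The state is a dict: "time_s": time; "q": joint angles; "joint_velocities": joint speeds; "tau": joint torques, N m; "ee_pos": TCP position; "tool_rot": TCP orientation; "contact_force": force on the tool from outside, world axes, zero at the start; "moment": the same for the moment, N m; "width": finger opening in m.
Only numpy, scipy, OpenCV 4.12 (cv2) and the standard library are available. Lean on these libraries where they do the work, as an engineer would, in place of code of your own. Each camera call takes 0.05 s, during which the arm holds its last target.

TASK

The small steel-footed optic mount standing on the round platform of the rotation stage is off-centre. Centre it on the platform with light taps or nudges of the fingertips against its foot, until the foot lies wholly inside the white circle engraved round the platform's middle. It is tippy and stands loose on three ball feet: do not grip it, lift it, push it hard, tip it over or off the platform, and leave the other things on the table where they are; finish with the mount standing still and the hand clear.

Things in the scene. Friction and masses are not known exactly. Their poses are not given: they have to be found in the camera images.
- mount: the optic mount to be centred, 57 mm tall, about 160 g (varies), loose on three small balls 16 mm from its axis. Steel disc foot 44 mm in diameter; post 12 mm in diameter from 10 to 28 mm up; above it a black round optic, 29 mm in diameter, 11 mm deep, centred 42 mm up, its axis along the body's x. Origin: on the upright axis (z up) at the underside of the balls, so at platform height
- mount_foot (a point): centre of the mount's disc foot, half-way up its rim, which spans 2 to 10 mm above the platform (radius 22 mm). Pushed here it slides with about 1 N of dry friction and stops when the push stops; pushed at the optic it tips over. More than 8 N is too hard, a lean over 0.25 rad is a fall
- stage_top (a point): centre of the top face of the rotation stage's black round platform: 84 mm in diameter, flat, locked, 50 mm above the table; z up. A thin white circle 54 mm in diameter is engraved round it; the foot lies inside when within 5 mm of centre. Below are a body 96 mm in diameter, a 100 mm square plate and a drive knob that reaches 85 mm from the axis, at most 34 mm above the table
- lens_post: bystander: a second optic mount, taller (78 mm), on a plain 36 mm disc foot, standing on the table 120 mm from the stage's axis; origin at its underside, leave it alone
- post_near: bystander: black post holder, upright cylinder 25 mm in diameter (32 mm at the foot), 75 mm tall, about 125 mm from the stage's axis; origin at its underside, leave it alone
- fork: bystander: flat steel clamping fork 76 x 32 mm, 8 to 12 mm high, lying about 135 mm from the stage's axis; origin at its underside, leave it alone
- driver: bystander: hex driver lying on the table, 180 mm long, black handle 20 mm thick; origin at its underside, leave it alone
- optic_case: bystander: flat grey case with clear lid, 70 x 55 x 26 mm; origin at its underside, leave it alone
- dropper: bystander: closed amber bottle 40 mm in diameter, 85 mm tall; origin at its underside, leave it alone
- post_far: bystander: black post holder 25 mm in diameter (32 mm at the foot), 100 mm tall, out on the left; origin at its underside, leave it alone
There are look-alikes about, which are no part of the job. What is shaped like the mount but purple is not meant. Of the things that look like the part that bears stage_top, take the one that is farthest to the robot's left at the start.

How it is judged:
By the outcome, as a careful person would: the job done as asked, in the order asked, and still so for the second after the job is handed in, with the robot touching nothing.
It also fails if it takes over 48 s, if anything falls off the work surface, if the arm or the gripper's body presses on something with over 40 N, if the wrist force passes 120 N, or if a joint passes its speed limit or range.

## Working session

There is one attempt and no reset: what is moved stays moved. The work goes in short steps, Python scripts to look and compute and a tool call to move; the robot and the scene stay as the last step left them, time stands still between calls to the robot, and variables do not carry over. Pictures are saved under pics/ and viewed, and the job is handed in when it is done.

Besides the shell and the picture viewer there is one more tool, called after "Call:" as name([rows], argument=value, ...), one row to a line, values as JSON. jog_arm: Moves the arm, as the interface text tells. Its arguments: {"type":"object","properties":{"commands":{"type":"array"},"force":{"type":"number"}},"required":["commands"]}

```bash
mkdir -p pics; ls; python3 - <<'E'
from station import manip
import cv2
print(manip.read_state())
for n in("scene","top"):
    p,d=manip.grab_frame(n); cv2.imwrite(f"pics/{n}0.png",p[:,:,::-1])
    print(n,manip.camera_model(n))
E
```

```text
pics
{'time_s': 0.0, 'q': array([ 9.31270951e-01,  2.59355110e-01,  1.53606702e+00, -1.88350825e-05,
        1.34801329e+00, -2.02790583e-01]), 'joint_velocities': array([-0.00043226,  0.00087343,  0.00136301, -0.00032123, -0.00084168,
        0.00030659]), 'tau': array([-3.78347813e-04, -4.37295234e+01, -2.84004253e+01,  7.23011582e-02,
        4.12991666e-02, -1.12222804e-04]), 'ee_pos': array([0.23228719, 0.49793623, 0.21781765]), 'tool_rot': array([ 0.1525861 ,  0.69057517, -0.15378057,  0.69005432]), 'contact_force': array([1.25949617, 0.45528597, 0.11771363]), 'moment': array([-0.02003436,  0.01574669, -0.03280616]), 'width': 0.09325546552653934}
scene {'mtx': array([[528.77861704,   0.        , 311.73776181],
       [  0.        , 528.77861704, 247.37788134],
       [  0.        ,   0.        ,   1.        ]]), 'camera_from_world': array([[-0.32740118,  0.94477042, -0.01474202,  0.17338396],
       [-0.56954202, -0.18487224,  0.80090208,  0.24121112],
       [ 0.7539432 ,  0.27061249,  0.59861384, -1.55570291],
       [ 0.        ,  0.        ,  0.        ,  1.        ]])}
top {'mtx': array([[588.79507865,   0.        , 319.47304631],
       [  0.        , 588.79507865, 237.2347149 ],
       [  0.        ,   0.        ,   1.        ]]), 'camera_from_world': array([[ 0.01860964, -0.99972621,  0.01418388, -0.00209003],
       [ 0.99420852,  0.02000502,  0.10558982, -0.50830371],
       [-0.10584466,  0.01213674,  0.99430861, -1.26359139],
       [ 0.        ,  0.        ,  0.        ,  1.        ]])}
```

View pics/scene0.png

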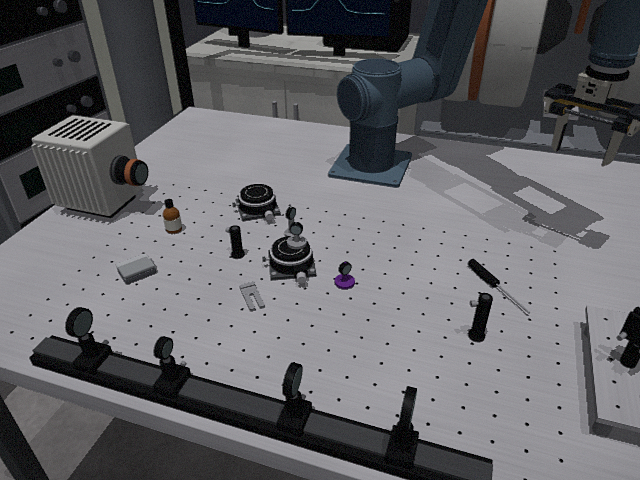

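View pics/top0.png

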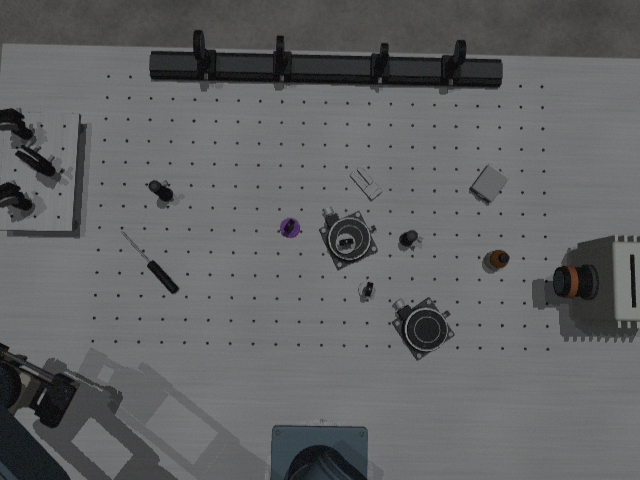

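Candidates in the top view: mounts at (346,243) steel on a stage, (289,228) purple decoy and (368,290) the lens_post on the table. The stages are at (348,240), which is farther left, and (425,330). I choose the mount at (346,243) on the left stage and check it in a crop.

```bash
cat > h.py <<'E'
import numpy as np,cv2
from station import manip
def cast(n,u,v,z):
    m=manip.camera_model(n);K=m["mtx"];T=m["camera_from_world"]
    r=np.array([(u-K[0,2])/K[0,0],-(v-K[1,2])/K[1,1],-1.]);R=T[:3,:3]
    c=-R.T@T[:3,3];d=R.T@r
    return c+d*(z-c[2])/d[2]
def proj(n,p):
    m=manip.camera_model(n);K=m["mtx"];T=m["camera_from_world"]
    q=T[:3,:3]@np.array(p)+T[:3,3]
    return np.array([K[0,2]+K[0,0]*q[0]/-q[2],K[1,2]+K[1,1]*q[1]/q[2]])
def look(tag,n,u0,v0,w,h,s):
    p,d=manip.grab_frame(n)
    np.savez(f"pics/{tag}.npz",p=p,d=d)
    c=p[v0:v0+h,u0:u0+w,::-1]
    cv2.imwrite(f"pics/{tag}.png",cv2.resize(c,None,fx=s,fy=s,interpolation=cv2.INTER_CUBIC))
    return p,d
E
python3 - <<'E'
from h import *
look("ct","top",305,200,90,75,8)
look("cs","scene",255,200,100,90,6)
print(cast("top",348,240,.05))
E
```

```text
[ 0.50104284 -0.05348406  0.05      ]
```

View pics/ct.png

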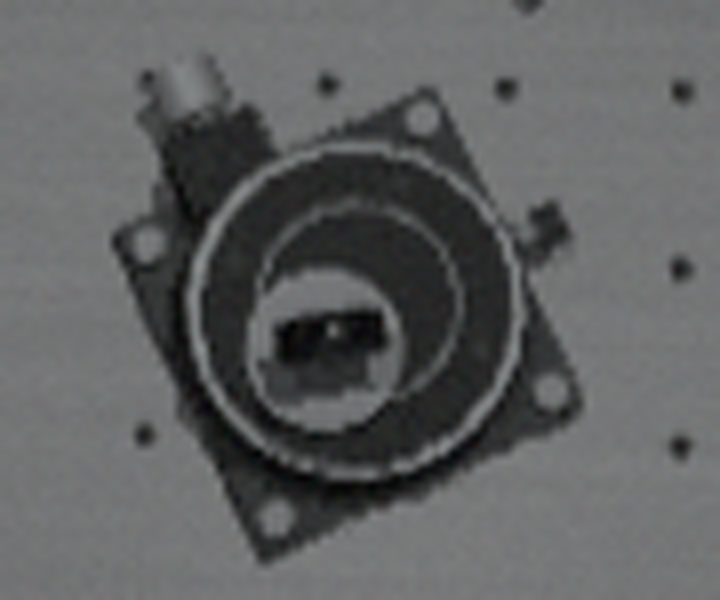

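View pics/cs.png

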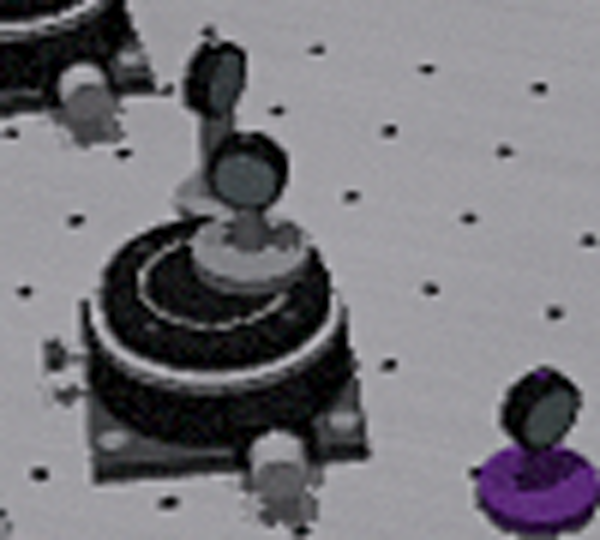

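The top crop shows the steel foot at crop (325,348), low and left of the white circle at about (359,301). It is not purple and it stands on the left stage. Next I fit circles for precision.

```bash
python3 - <<'E'
from h import *
z=np.load("pics/ct.npz");p=z["p"];d=z["d"]
g=p.astype(int).mean(2)
np.set_printoptions(linewidth=250)
print(g[222:258,326:374].astype(int))
print(d[240,330:372:4],d[228:256:4,344])
for q in [(.5,-.05,.05),(.458,-.05,.05)]: print(proj("top",q),proj("scene",q))
E
```

```text
[[ 28  37  37 ... 115 115 117]
 [ 46  10  43 ... 117 117 117]
 [ 67  15  38 ... 118 119 111]
 ...
 [117 120 119 ... 121 118 118]
 [117 118 117 ... 120 121 122]
 [118 116 117 ... 122 120 125]]
[1.2752372 1.2661939 1.2624598 1.214392  1.2134844 1.2155042 1.261042  1.2655923 1.2693558 1.2725976 1.2850242] [1.2731091 1.2740794 1.2603216 1.2109203 1.2154481 1.2574103 1.2532371]
[346.37628291 240.4496181 ] [294.31748999 244.77167073]
[346.10659298 259.92804352] [300.86924838 234.24713562]
```

```bash
cat >> h.py <<'E'
def ring(g,c,r0,r1,mode,angs):
    """points along rays: mode 'peak' brightest, 'fall' steepest fall outward"""
    out=[]
    rr=np.arange(r0,r1,.1)
    for a in angs:
        u=c[0]+rr*np.cos(a);v=c[1]+rr*np.sin(a)
        s=cv2.remap(g.astype(np.float32),u.astype(np.float32)[None],v.astype(np.float32)[None],cv2.INTER_LINEAR)[0]
        if mode=='peak':
            i=s.argmax(); 
            if 3<i<len(rr)-3: out.append((u[i],v[i],s[i],a))
        else:
            dd=s[8:]-s[:-8];i=dd.argmin()
            if dd[i]<-25: out.append((u[i+4],v[i+4],dd[i],a))
    return np.array(out)
def fit(P):
    P=np.asarray(P)[:,:2]
    for _ in range(4):
        A=np.c_[P,np.ones(len(P))];s=np.linalg.lstsq(A,(P**2).sum(1),rcond=None)[0]
        c=s[:2]/2;r=np.sqrt(s[2]+c@c);e=abs(np.hypot(*(P-c).T)-r)
        k=e<max(2*np.median(e),1e-4)
        if k.sum()<12:break
        P=P[k]
    return c,r,len(P),e[k].mean()
E
python3 - <<'E'
from h import *
g=np.load("pics/ct.npz")["p"].mean(2)
A=np.deg2rad
P=ring(g,(349.4,237.1),10.5,15,'peak',A(np.arange(-150,75,4)))
W=np.array([cast("top",u,v,.05)[:2] for u,v in P[:,:2]])
print("inner",fit(W),fit(P))
P=ring(g,(349.1,238.3),18,24,'peak',A(np.arange(0,360,4)))
for zz in(.04,.046,.05):
  W=np.array([cast("top",u,v,zz)[:2] for u,v in P[:,:2]]);print("outer",zz,fit(W))
P=ring(g,(345.2,243.2),6,13,'fall',A(np.arange(-20,175,4)))
W=np.array([cast("top",u,v,.06)[:2] for u,v in P[:,:2]]);print("foot",fit(W),fit(P))
P=ring(g,(345.2,243.2),6,13,'fall',A(np.arange(-150,175,4)))
W=np.array([cast("top",u,v,.06)[:2] for u,v in P[:,:2]]);print("foot",fit(W),fit(P))
E
```

```text
inner (array([ 0.50661083, -0.05665826]), np.float64(0.026762353524193594), 40, np.float64(0.0002859420279843768)) (array([349.43785104, 237.54941707]), np.float64(12.425718001346226), 37, np.float64(0.12793344680585136))
outer 0.04 (array([ 0.5063072 , -0.05621258]), np.float64(0.04411702863772898), 41, np.float64(0.0001615441410937086))
outer 0.046 (array([ 0.5056711 , -0.05583642]), np.float64(0.04390861832784486), 41, np.float64(0.00016078100120090735))
outer 0.05 (array([ 0.50524703, -0.05558564]), np.float64(0.04376967812125623), 41, np.float64(0.00016027224127246028))
foot (array([ 0.49209821, -0.04669419]), np.float64(0.02103911183299308), 30, np.float64(0.0001913946219948049)) (array([345.07461679, 243.67076704]), np.float64(9.800844813480897), 31, np.float64(0.0842246369968893))
foot (array([ 0.49278139, -0.04649654]), np.float64(0.02148538238454871), 67, np.float64(0.00028654581703769605)) (array([344.96111581, 243.3261684 ]), np.float64(10.039020632699902), 63, np.float64(0.11823409151913376))
```

```bash
cat >> h.py <<'E'
from scipy.spatial.transform import Rotation as Ro
def st():
    s=manip.read_state();R=Ro.from_quat(s["tool_rot"]).as_matrix()
    np.set_printoptions(precision=4,suppress=True)
    print("t",s["time_s"],"pos",s["ee_pos"],"F",s["contact_force"],"w",s["width"],"q",s["q"]);print(R)
    return s,R
E
python3 - <<'E'
from h import *
s,R=st()
d=np.array([.0140,-.0101]);d/=np.linalg.norm(d);d=np.r_[d,0]
for sg in(1,-1):
    z=sg*d;x=np.array([0,0,-1.]);y=np.cross(z,x)
    D=R.T@np.c_[x,y,z];print(sg,Ro.from_matrix(D).as_rotvec())
print(d)
c=np.array([.4927,-.0466]);print("standoff",c-d[:2]*.050)
E
```

```text
t 0.2 pos [0.2325 0.4981 0.2181] F [-1.0349  1.0371 -0.4314] w 0.09307669405526464 q [ 0.9312  0.2591  1.5356  0.      1.348  -0.2028]
[[-0.0007  0.423   0.9061]
 [-0.0009  0.9061 -0.423 ]
 [-1.     -0.0011 -0.0002]]
1 [ 0.1882 -0.0001  0.0011]
-1 [-2.9534 -0.0017 -0.0002]
[ 0.811  -0.5851  0.    ]
standoff [ 0.4522 -0.0173]
```

Call:
jog_arm([
  [[0.78,0,0],[0,0,0],0.3],
  [[0.78,0,0],[0,0,0],0.3],
  [[0,0,0],[0,-0.6,1],0.3],
  [[0,0,0],[0,-0.6,1],0.3],
  [[0,0,0],[0,-0.6,1],0.3],
  [[0,0,0],[0,-0.6,1],0.3],
  [[0,0,0],[0,-0.6,1],0.3],
  [[0,0,0],[0,-0.6,1],0.3],
  [[0,0,0],[0,-0.6,1],0.3],
  [[0,0,0],[0,-0.6,1],0.3],
  [[0,0,0],[0,-0.6,1],0.3],
  [[0,0,0],[0,-0.6,1],0.3],
  [[0,0,0],[0,-0.6,1],0.3],
  [[0,0,0],[0,-0.6,1],0.3],
  [[0,0,0],[0,-0.6,1],0.3],
  [[0,0,0],[0,-0.6,1],0.3],
  [[0,0,0],[0,-0.6,1],0.3],
  [[0,0,0],[0,-0.6,1],0.3],
], force=5)

```text
time_s: 1.7
ee_pos: [0.3787, 0.1415, 0.2153]
tool_rot: [0.216, 0.674, -0.219, 0.672]
contact_force: [0.8, 0.6, -0.1]
width: 0.0276
```

```bash
cat >> h.py <<'E'
def need(tgt,d=np.array([.811,-.5851,0])):
    s,R=st()
    x=np.array([0,0,-1.]);y=np.cross(d,x);D=R.T@np.c_[x,y,d]
    print("turn units",Ro.from_matrix(D).as_rotvec()/.12)
    print("shift units",R.T@(np.array(tgt)-s["ee_pos"])/.02)
E
python3 - <<'E'
from h import *
need((.4522,-.0173,.218))
E
```

```text
t 1.7 pos [0.3787 0.1415 0.2153] F [ 0.8342  0.641  -0.1461] w 0.027561881246824092 q [ 0.0819 -0.0051  1.8519 -0.0023  1.2991 -0.8633]
[[-0.0041  0.5851  0.811 ]
 [-0.0025  0.811  -0.5851]
 [-1.     -0.0045 -0.0019]]
turn units [ 0.     -0.0155  0.0372]
shift units [-0.1323 -4.2896  7.6229]
```

Call:
jog_arm([
  [[0,0,0.03],[0,-0.53,0.95],0.3],
  [[0,0,0],[0,-0.53,0.95],0.3],
  [[0,0,0],[0,-0.53,0.95],0.3],
  [[0,0,0],[0,-0.53,0.95],0.3],
  [[0,0,0],[0,-0.53,0.95],0.3],
  [[0,0,0],[0,-0.53,0.95],0.3],
  [[0,0,0],[0,-0.53,0.95],0.3],
  [[0,0,0],[0,-0.53,0.7],0.3],
  [[0,0,0],[0,0,0],0.3],
  [[0,0,0],[0,0,0],0.3],
])

```text
time_s: 2.53
ee_pos: [0.451, -0.026, 0.2143]
tool_rot: [0.219, 0.673, -0.22, 0.671]
contact_force: [0.0, 0.6, -0.2]
width: 0.0278
```

```bash
python3 - <<'E'
from h import *
need((.4522,-.0173,.11))
look("s1","scene",220,100,160,200,3)
E
```

```text
t 2.5333 pos [ 0.451  -0.026   0.2143] F [ 0.0114  0.6215 -0.2348] w 0.027779241314462827 q [-0.3048  0.0843  1.76   -0.0007  1.2993 -1.2439]
[[-0.0022  0.5903  0.8072]
 [-0.      0.8072 -0.5903]
 [-1.     -0.0013 -0.0017]]
turn units [-0.0541 -0.0145  0.011 ]
shift units [ 5.2163  0.3929 -0.2001]
```

View pics/s1.png

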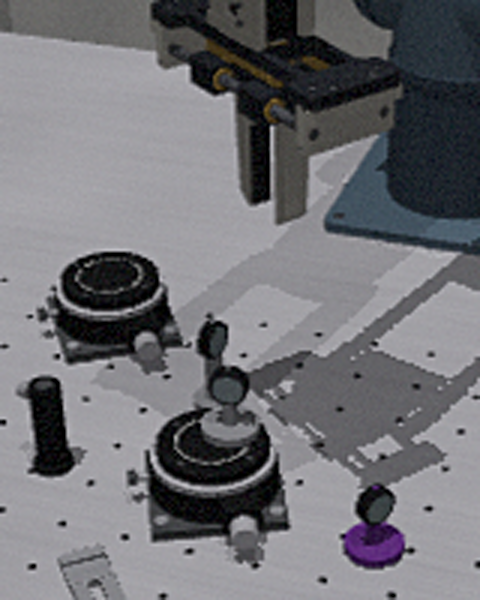

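The hand is above and behind the mount with its path clear, so I descend to about 80 mm.

Call:
jog_arm([
  [[-0.05,0,0],[0.9,0.2,-0.1],0.3],
  [[0,0,0],[0.9,0.2,-0.1],0.3],
  [[0,0,0],[0.9,0,0],0.3],
  [[0,0,0],[0.9,0,0],0.3],
  [[0,0,0],[0.9,0,0],0.3],
  [[0,0,0],[0.8,0,0],0.3],
  [[0,0,0],[0.6,0,0],0.3],
  [[0,0,0],[0.3,0,0],0.3],
  [[0,0,0],[0,0,0],0.3],
])

```text
time_s: 3.33
ee_pos: [0.4496, -0.0068, 0.0874]
tool_rot: [0.215, 0.674, -0.214, 0.674]
contact_force: [-0.1, -0.2, -0.0]
width: 0.028
```

```bash
python3 - <<'E'
from h import *
need((.4522,-.0173,.055))
look("t2","top",305,200,90,75,8)
look("s2","scene",240,180,130,100,6)
g=np.load("pics/t2.npz")["p"].mean(2)
E
```

```text
t 3.3333 pos [ 0.4496 -0.0068  0.0874] F [-0.1412 -0.2214 -0.0112] w 0.027952519244917717 q [-0.2656  0.2201  1.9469  0.0022  0.9737 -1.2219]
[[ 0.0014  0.5775  0.8164]
 [ 0.0015  0.8164 -0.5775]
 [-1.      0.0021  0.0003]]
turn units [ 0.0773  0.0021 -0.0173]
shift units [ 1.6194 -0.3595  0.408 ]
```

View pics/t2.png

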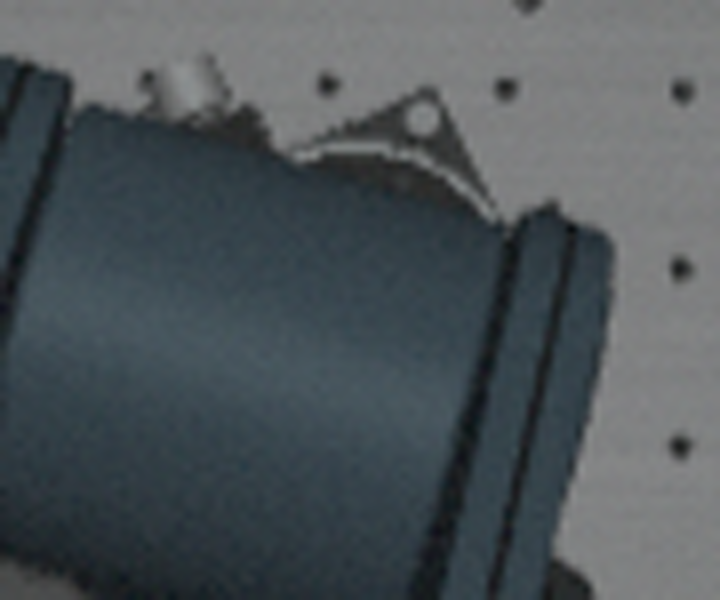

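View pics/s2.png

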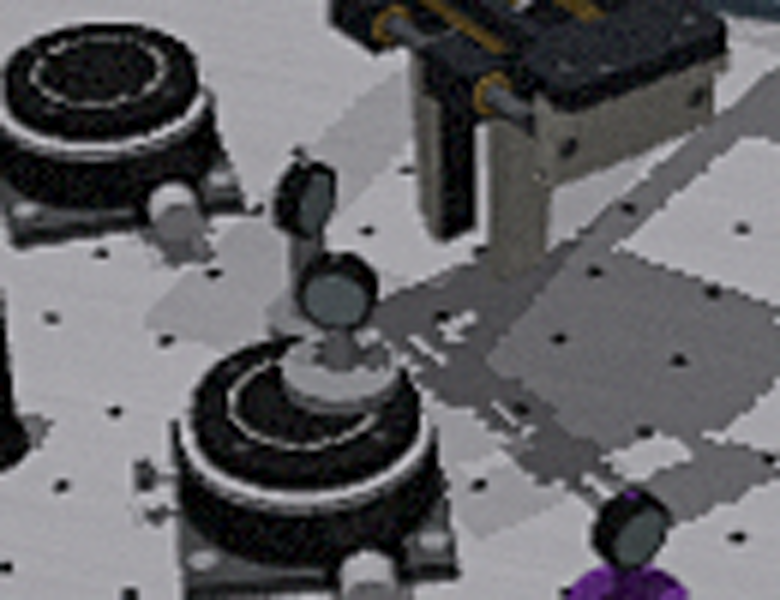

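The top view is blocked by the arm. The scene view shows the mount undisturbed at crop (338,370), with the fingers behind it. I go down to foot height while standing off.

Call:
jog_arm([
  [[0.04,0,0],[0.4,-0.12,0],0.3],
  [[0.03,0,0],[0.4,-0.12,0],0.3],
  [[0,0,0],[0.4,-0.1,0],0.3],
  [[0,0,0],[0.2,0,0],0.3],
  [[0,0,0],[0,0,0],0.3],
  [[0,0,0],[0,0,0],0.3],
  [[0,0,0],[0,0,0],0.3],
])

```text
time_s: 4.02
ee_pos: [0.4486, -0.0139, 0.0604]
tool_rot: [0.218, 0.67, -0.217, 0.676]
contact_force: [0.2, 0.4, -0.3]
width: 0.0284
```

```bash
python3 - <<'E'
from h import *
need((.4522,-.0173,.055))
look("s3","scene",240,180,130,100,6)
E
```

```text
t 4.0167 pos [ 0.4486 -0.0139  0.0604] F [ 0.1868  0.4006 -0.3462] w 0.02842209992975219 q [-0.282   0.2551  1.9852  0.0025  0.8924 -1.2289]
[[ 0.0091  0.5854  0.8107]
 [-0.0007  0.8107 -0.5854]
 [-1.      0.0048  0.0078]]
turn units [-0.0034  0.0648 -0.04  ]
shift units [ 0.274  -0.0343  0.2436]
```

View pics/s3.png

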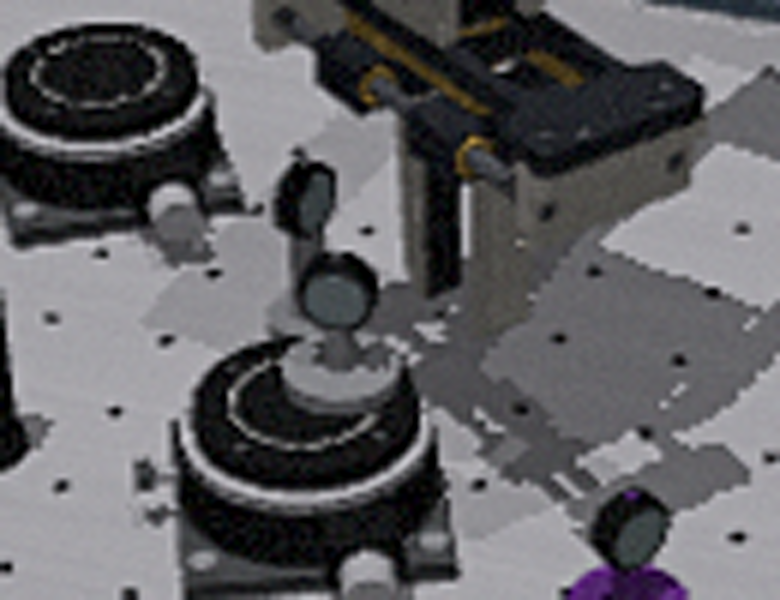

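Call:
jog_arm([
  [[0,0.06,-0.04],[0.12,-0.03,0],0.3],
  [[0,0,0],[0.1,0,0.1],0.3],
  [[0,0,0],[0,0,0.15],0.3],
  [[0,0,0],[0,0,0.15],0.3],
  [[0,0,0],[0,0,0.15],0.3],
  [[0,0,0],[0,0,0.15],0.3],
  [[0,0,0],[0,0,0.1],0.3],
  [[0,0,0],[0,0,0.05],0.3],
  [[0,0,0],[0,0,0],0.3],
  [[0,0,0],[0,0,0],0.3],
])

```text
time_s: 4.9
ee_pos: [0.4652, -0.0261, 0.0566]
tool_rot: [0.217, 0.672, -0.218, 0.674]
contact_force: [0.5, -1.1, -0.3]
width: 0.028
```

```bash
python3 - <<'E'
from h import *
need((.4702,-.0303,.055))
g=np.load("pics/cs.npz")["p"].mean(2)
look("s4","scene",265,210,65,60,10)
for q in [(.5066,-.0567,.05),(.4927,-.0466,.06)]: print(proj("scene",q))
E
```

```text
t 4.9 pos [ 0.4652 -0.0261  0.0566] F [ 0.4824 -1.0758 -0.2919] w 0.027968113843795595 q [-0.2957  0.2916  1.944  -0.0006  0.9035 -1.2407]
[[ 0.0023  0.5855  0.8107]
 [-0.0011  0.8107 -0.5855]
 [-1.      0.0004  0.0025]]
turn units [-0.0044  0.021  -0.0034]
shift units [ 0.0791 -0.0253  0.3254]
[290.3967 245.9143]
[296.781  239.5132]
```

View pics/s4.png

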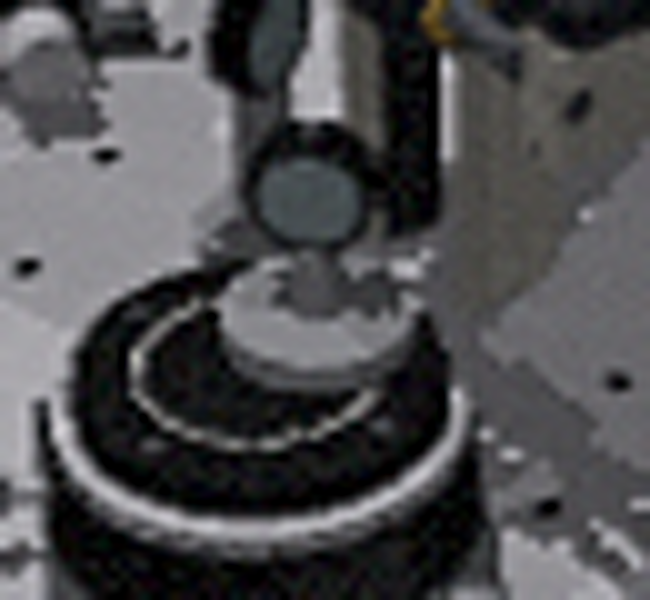

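Call:
jog_arm([
  [[0,0.02,0],[0.04,-0.02,0.1],0.3],
  [[0,0,0],[0,0,0.1],0.3],
  [[0,0,0],[0,0,0.08],0.3],
  [[0,0,0],[0,0,0.06],0.3],
  [[0,0,0],[0,0,0.06],0.3],
  [[0,0,0],[0,0,0.06],0.3],
  [[0,0,0],[0,0,0.06],0.3],
  [[0,0,0],[0,0,0.06],0.3],
  [[0,0,0],[0,0,0.06],0.3],
  [[0,0,0],[0,0,0.06],0.3],
  [[0,0,0],[0,0,0.04],0.3],
  [[0,0,0],[0,0,0],0.3],
])

```text
time_s: 5.95
ee_pos: [0.4766, -0.0348, 0.0554]
tool_rot: [0.218, 0.674, -0.217, 0.672]
contact_force: [-0.2, 0.7, 1.2]
width: 0.0277
```

```bash
python3 - <<'E'
from h import *
need((.4867,-.0424,.055))
look("s5","scene",265,210,65,60,10)
E
```

```text
t 5.95 pos [ 0.4766 -0.0348  0.0554] F [-0.1583  0.6853  1.1571] w 0.027655330371377625 q [-0.3078  0.3145  1.9129  0.0015  0.9173 -1.2544]
[[-0.0026  0.5852  0.8109]
 [ 0.0021  0.8109 -0.5852]
 [-1.      0.0002 -0.0033]]
turn units [-0.0015 -0.0278 -0.0013]
shift units [ 0.0171 -0.0123  0.6313]
```

View pics/s5.png

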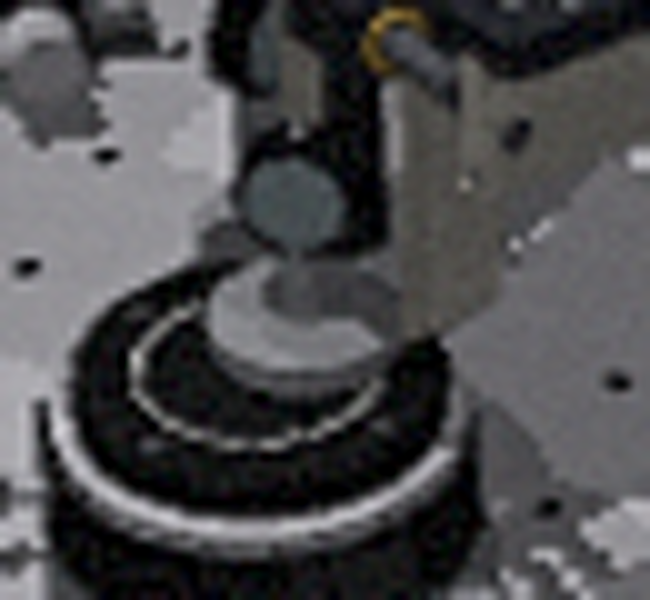

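```bash
python3 - <<'E'
from h import *
a=np.array((.4927,-.0466,.06));d=np.array([.811,-.585,0]);y=np.array([.585,.811,0])
for q in (a,a+.01*d,a+.01*y): print((proj("scene",q)-[265,210]+.5)*10-.5)
s=manip.read_state()["ee_pos"].copy()
for w in(.014,-.014,.0315): print(w,(proj("scene",s+w*y+.0075*d)-[265,210]+.5)*10-.5)
E
```

```text
[322.31004995 299.63155385]
[284.31004553 315.49899951]
[347.77940241 321.31223704]
0.014 [405.80918123 327.4895878 ]
-0.014 [334.6450331  267.58969148]
0.0315 [451.45075594 365.90676364]
```

The mount moved about 4 mm along the push, and both fingertips are near its foot. I continue gently.

Call:
jog_arm([
  [[0,-0.02,0],[0,0,0.05],0.3],
  [[0,0,0],[0,0,0.05],0.3],
  [[0,0,0],[0,0,0.05],0.3],
  [[0,0,0],[0,0,0.05],0.3],
  [[0,0,0],[0,0,0.05],0.3],
  [[0,0,0],[0,0,0.05],0.3],
  [[0,0,0],[0,0,0.05],0.3],
  [[0,0,0],[0,0,0.04],0.3],
  [[0,0,0],[0,0,0],0.3],
])

```text
time_s: 6.75
ee_pos: [0.4827, -0.0395, 0.0553]
tool_rot: [0.217, 0.674, -0.217, 0.672]
contact_force: [-1.0, 0.3, 1.5]
width: 0.028
```

```bash
python3 - <<'E'
from h import *
need((.4867,-.0424,.055))
look("s6","scene",265,210,65,60,10)
E
```

```text
t 6.75 pos [ 0.4827 -0.0395  0.0553] F [-0.9763  0.3004  1.462 ] w 0.027958689292838696 q [-0.3127  0.3239  1.8984  0.0003  0.9214 -1.2587]
[[-0.0019  0.5851  0.811 ]
 [ 0.0009  0.811  -0.5851]
 [-1.     -0.0004 -0.0021]]
turn units [-0.0002 -0.0176  0.0033]
shift units [0.0152 0.0001 0.2458]
```

View pics/s6.png

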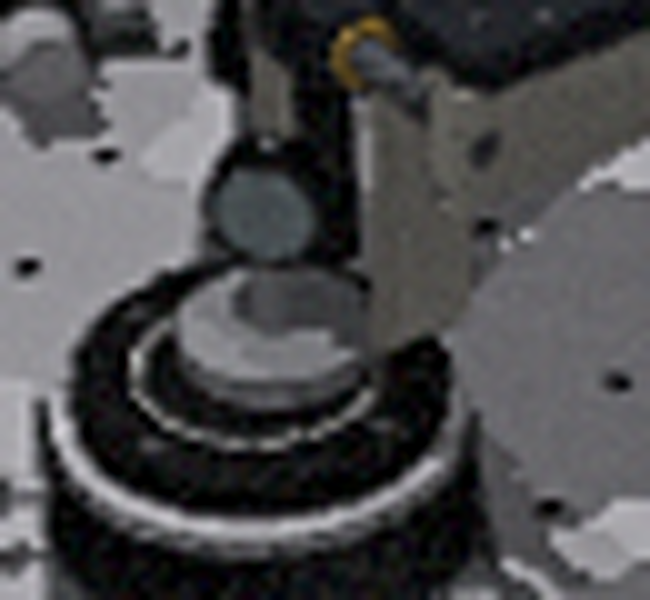

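Call:
jog_arm([
  [[0,-0.02,0],[0,0,0.04],0.3],
  [[0,0,0],[0,0,0.04],0.3],
  [[0,0,0],[0,0,0.04],0.3],
  [[0,0,0],[0,0,0.04],0.3],
  [[0,0,0],[0,0,0.04],0.3],
  [[0,0,0],[0,0,0.04],0.3],
  [[0,0,0],[0,0,0.02],0.3],
  [[0,0,0],[0,0,0],0.3],
])

```text
time_s: 7.47
ee_pos: [0.4871, -0.0428, 0.0553]
tool_rot: [0.217, 0.673, -0.218, 0.673]
contact_force: [-1.4, 0.8, 1.5]
width: 0.0279
```

```bash
python3 - <<'E'
from h import *
need((.4867,-.0424,.055))
look("s7","scene",265,210,65,60,10)
E
```

```text
t 7.4667 pos [ 0.4871 -0.0428  0.0553] F [-1.4332  0.8098  1.4512] w 0.027934227729435233 q [-0.3157  0.33    1.889  -0.0007  0.9225 -1.2612]
[[-0.0001  0.5851  0.811 ]
 [-0.0005  0.811  -0.5851]
 [-1.     -0.0005  0.0002]]
turn units [0.0002 0.0016 0.0041]
shift units [ 0.0137  0.0016 -0.0289]
```

View pics/s7.png

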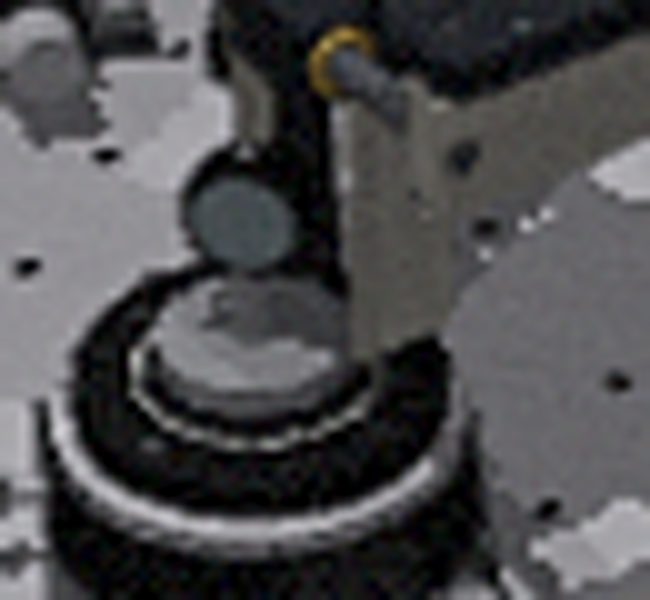

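The foot now appears inside the white circle. I back straight off, lift, and clear the top view.

Call:
jog_arm([
  [[0,0,0],[0,0,-0.2],0.3],
  [[0,0,0],[0,0,-0.4],0.3],
  [[0,0,0],[0,0,-0.7],0.3],
  [[0,0,0],[0,0,-0.7],0.3],
  [[0,0,0],[-0.4,0,-0.5],0.3],
  [[0,0,0],[-0.9,0,0],0.3],
  [[0,0,0],[-0.9,0,0],0.3],
  [[0,0,0],[-0.9,0,0],0.3],
  [[0,0,0],[-0.9,0,0],0.3],
  [[0,0,0],[-0.9,0,0],0.3],
  [[0,0,0],[-0.6,0.5,-0.8],0.3],
  [[0,0,0],[0,0.6,-1],0.3],
  [[0,0,0],[0,0.6,-1],0.3],
  [[0,0,0],[0,0.6,-1],0.3],
  [[0,0,0],[0,0.6,-1],0.3],
  [[0,0,0],[0,0.6,-1],0.3],
  [[0,0,0],[0,0.6,-1],0.3],
  [[0,0,0],[0,0.6,-1],0.3],
  [[0,0,0],[0,0.6,-1],0.3],
  [[0,0,0],[0,0,0],0.3],
])

```text
time_s: 9.18
ee_pos: [0.3542, 0.1864, 0.1694]
tool_rot: [0.219, 0.668, -0.218, 0.677]
contact_force: [-0.2, 0.4, -0.6]
width: 0.0278
```

```bash
python3 - <<'E'
from h import *
look("t8","top",305,200,90,75,8)
look("s8","scene",265,210,65,60,10)
E
```

```text
(no output)
```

View pics/t8.png

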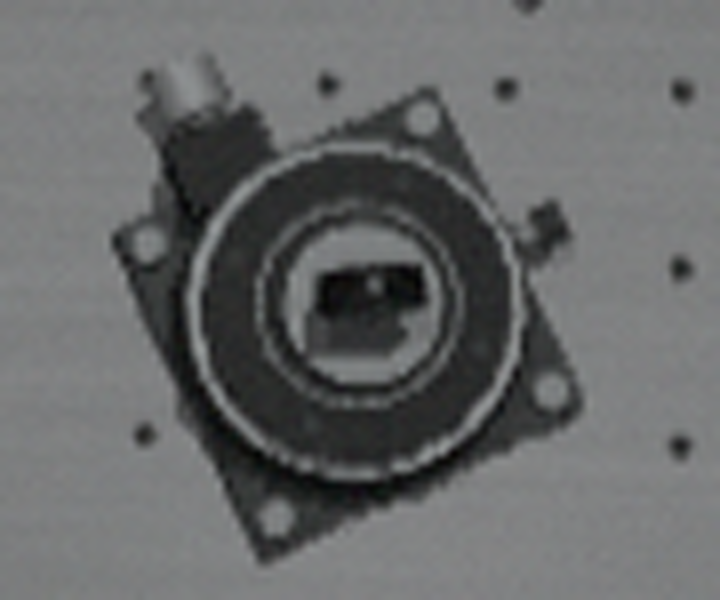

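View pics/s8.png

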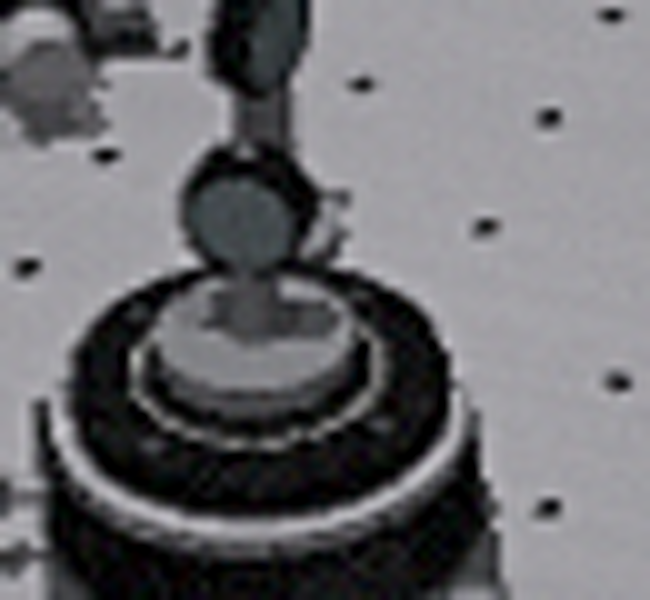

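The top view shows the foot at crop (364,303) concentric with the white circle at (360,303), with a dark gap all round. Now I measure it and compare with the first overview.

```bash
python3 - <<'E'
from h import *
g=np.load("pics/t8.npz")["p"].mean(2)
A=np.deg2rad(np.arange(0,360,4))
P=ring(g,(349.5,237.3),11.3,14.5,'peak',A)
W=np.array([cast("top",u,v,.05)[:2] for u,v in P[:,:2]]);a=fit(W);print("ring",a)
P=ring(g,(350,237.4),6,11.5,'fall',A)
W=np.array([cast("top",u,v,.06)[:2] for u,v in P[:,:2]]);b=fit(W);print("foot",b)
print("off mm",(b[0]-a[0])*1000,np.linalg.norm(b[0]-a[0])*1000)
st()
p=np.load("pics/t8.npz")["p"];q=cv2.imread("pics/top0.png")[:,:,::-1]
df=abs(p.astype(int)-q).max(2);df=cv2.blur(df.astype(np.float32),(3,3))
n,_,s,c=cv2.connectedComponentsWithStats((df>22).astype(np.uint8))
print([(x[:5].tolist()) for x in s[1:] if x[4]>6])
E
```

```text
ring (array([ 0.50634772, -0.05629745]), np.float64(0.02694378146736879), 74, np.float64(0.00030443772132144015))
foot (array([ 0.50536822, -0.05697887]), np.float64(0.021467026582315488), 59, np.float64(0.0001936965172010756))
off mm [-0.97949598 -0.68141995] 1.1932080806041825
t 9.2833 pos [0.3557 0.1843 0.1694] F [ 0.0967  0.1367 -0.112 ] w 0.02759626394787221 q [ 0.2042  0.0216  1.9449 -0.0073  1.1633 -0.7346]
[[ 0.0129  0.5885  0.8084]
 [-0.0042  0.8085 -0.5885]
 [-0.9999  0.0042  0.0129]]
[[335, 227, 26, 28, 487], [0, 261, 286, 219, 34893], [113, 457, 22, 23, 298], [347, 462, 7, 6, 22], [327, 469, 6, 6, 14], [337, 468, 6, 5, 13], [358, 469, 5, 4, 15], [381, 470, 2, 6, 8], [317, 472, 12, 8, 57], [354, 472, 5, 8, 24]]
```

The offset is 1.2 mm against the 5 mm limit. The other changed pixels come from the arm and its shadow. I hold still briefly, then hand in.

Call:
jog_arm([
  [[0,0,0],[0,0,0],0.3],
  [[0,0,0],[0,0,0],0.3],
  [[0,0,0],[0,0,0],0.3],
  [[0,0,0],[0,0,0],0.3],
])

```text
time_s: 9.62
ee_pos: [0.3569, 0.1818, 0.1694]
tool_rot: [0.219, 0.667, -0.22, 0.677]
contact_force: [-0.1, 0.6, -0.1]
width: 0.0277
```

```bash
python3 -c "
from station import manip
print(manip.hand_in())"
```

```text
the job is handed in; nothing more can be done
None
```

The mount is centred and the job is handed in, at about 9.6 s of the 48 s allowed. I nudged its foot about 17 mm toward the platform centre with the two fingertips held 28 mm apart like a cradle, touching only the foot rim, then backed off and lifted clear.

- **Position:** the last top view put the foot centre 1.2 mm from the circle centre, against the 5 mm limit, with a dark gap visible all round. The scene view shows the mount upright inside the circle.
- **Force:** the readings at each pause during the push were about 2 N or less, including about 1.5 N of sensor noise. I did not see the peaks between pauses.
- **Bystanders:** the top view showed no change outside the mount, the arm and its shadow. The arm and shadow covered the lower-left of that view, including the driver, so I did not check the driver; the hand stayed well above it.

No check failed or disagreed with another.

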